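# Clamp a neck-heel block to the indicated force

## Robot

A 7-joint arm with a two-finger parallel gripper is mounted at the origin on the work surface. World frame = base frame: x ahead of the robot, y to its left, z up, the work surface at z = 0. Lengths are in m, angles in rad, forces in N, time in s.
With the tool pointing down it reaches from about 0.425 to 0.925 m from the base axis. Payload 6.8 kg.
Tool frame: the origin (TCP) lies on the front face of the gripper's body, between the roots of the fingers; the fingertips stand 73 mm ahead of it and the grasp point (between the pads) lies 54 mm ahead of it (env.nose_length is the distance from the TCP to the fingertips, in m); z points along the fingers, y is the line along which they close (so a half turn about z gives the same grasp; the last joint's range is limited). The gripper opens to 85 mm and grips with 20 to 120 N. Pads are 22 mm wide; open, the fingers measure 114 mm over their backs; the gripper's body (76 mm by 85 mm) begins 54 mm behind the grasp point. The pads swing forward as they close: fully open they stand 13 mm farther back than shut.
Start: joints at [-1.312, 0.477, 0.022, 1.555, -0.011, 1.109, -0.083], TCP at [0.242, 0.63, 0.304] pointing down, gripper open.
Joint ranges: [-2.96, 2.96], [-0.34, 2.1], [-1.41, 1.46], [0.24, 2.44], [-1.37, 4.51], [0.17, 1.92], [-2.96, 2.96]. Speed limits (rad/s): [2.39, 2.39, 3.14, 3.14, 3.14, 3.14, 3.14].

## Interface

Orientations are given as a unit quaternion [w, x, y, z].
In Python, from cell import env, kin, camera, calibration, job gives the robot as it stands. The module is installed in compiled form; this text tells all that it offers. Calls block until the motion is done:
- env.reach(position, orientation): joint-space move of the TCP to a pose.
- env.movel(position, velocity=0.15, rot=None, stop_force=None): straight line of the TCP; rot=None keeps the orientation; velocity is the mean speed in m/s. With stop_force (N) it stops when the force on the tool has changed by that much, and returns True; else False.
- env.goto_joints(angles): joint-space move.
- env.grip(opening, f_grip=None): finger opening in m; f_grip is the grip in N (None keeps the last); returns when the fingers have stopped.
- env.dwell(seconds).
- kin.inverse_kinematics(position, orientation): joint angles nearest the present ones, or None.
- env.get_state(): the state.
- camera(name): name is "scene" or "top"; returns (picture, depth): 400x640x3 uint8, blue, green, red; 400x640 float32, m along the optical axis (not along the pixel's ray), 0 where there is no reading.
- calibration(name): a dict with "fx", "fy", "cx", "cy" (pixels), "rvec" (rotation vector, rad) and "tvec" (3), from world to camera coordinates, as OpenCV has them. Camera axes: x right, y down, z forward; pixel columns grow to the right and rows downward; lengths in m; the calibration is good to about 2 mm. A picture is of the moment at which its call begins. calibration takes no time and is no camera call.
A pose or a line that the arm cannot do raises env.PlanningError and nothing moves.
- job.job_done(): hands the job in; it is judged then, once.
The state is a dict: "time": time; "qpos": joint angles; "joint_velocities": joint speeds; "joint_torque": joint torques, N m; "tcp_pos": TCP position; "orientation": TCP orientation; "force": force on the tool from outside, world axes, zero at the start; "torque": the same for the moment, N m; "opening": finger opening in m; "gripper_force": force on a finger pad.
Only numpy, scipy, OpenCV 4.12 (cv2) and the standard library are available. Lean on these libraries where they do the work, as an engineer would, in place of code of your own. Each camera call takes 0.05 s, during which the arm holds its last target. There are 200 camera calls.

## Task

Push the dark wooden block along its channel until it is fully home against the press's end stop, then screw the press down on it by turning the bar handle clockwise until the brass indicator tab has popped right out of the back of the press. Stop there: do not overtighten, push the block gently, let go, and leave the other things on the bench alone.

Things in the scene. Friction and masses are not known exactly. Their poses are not given: they have to be found in the camera images.
- press: Green screw press, fixed. Origin on the bench; x runs along its channel from the mouth (robot's side) to the stop, z up. Base 300 x 110 mm (x -180 to 120). Rails, x -130 to 70, top 34 mm up, form a 49 mm channel, its floor a sprung bed 20 mm up. Pillar 60 mm wide at x 70 to 115: its front is the end stop. Its arm, 50 mm wide, 95 to 125 mm up, reaches over the channel to x = 0; spindle at x 30
- stop_face (a point): point on the front face of the end stop, in the middle of the channel, 35 mm above the bench (15 mm above the channel floor), at x = +70 mm of the press; axes as the press
- block_nose (a point): middle of the block's leading end face (the end towards the stop); touches point stop_face when the block is fully home. Axes as the block
- block: Loose dark wood block 160 x 46 x 30 mm (x, y, z), 0.16 kg, in the channel, 25 to 55 mm short of the stop, 1.5 mm side play. Origin: centre of underside; x along its length to the stop. Its tail (x -80 mm) is at the mouth, free to be pushed; its top is 50 mm above the bench, 16 mm over the rails. Slides with 1 to 2 N; pushing over 45 N (even as a knock at the stop) is too hard
- spindle: Spindle under the arm, with its round 36 mm foot. Origin moves down 20 mm per turn of the handle (3.2 mm/rad). The foot's face is 0 to 4 mm below the origin, an unknown fixed amount; it starts 1.5 to 8 mm above the block. Loaded, the sprung bed sinks with the block (13 N, then 1.5 N/mm) by 4 mm, then force rises steeply: over 26 N, some 0.5 rad after the tab is out, is overtight
- handle (a joint): turning angle of the bar handle, rad; grows clockwise seen from above (tightening), 0 is fully open, 6 the end. Starts at 0.7 to 1.4; the foot meets the block somewhere between 1.8 and 3.2, and the tab is out 0.75 rad after that. Takes about 0.15 N m to turn freely and 0.23 N m tightened; stays where it is left and stays at the same height.
- handle_grip (a point): middle of the handle's grip bar on the turning axis, 162 mm above the bench: an upright flat dark steel bar 70 mm long (along the point's x axis), 14 mm wide (y), 34 mm high (145 to 179 mm above the bench; this is its middle, z up), free all round, to be pinched across its width from above. A round hub and collar lie directly below it
- tab (a joint): how far the brass indicator tab stands out, m: 0 in (hidden in the back of the pillar), 0.014 well out, 0.0187 at most (then the bed is at its end). It stays in until the foot presses with about 13 N, then comes out 4.7 mm per mm that the sprung bed sinks; it counts as out beyond 0.011 (at about 16.5 N)
- tab_end (a point): outer end of the brass tab, 24 mm wide and 6 mm thick, in the far side (+x face) of the pillar, 105 mm above the bench; moves along the press's x as the tab comes out. Do not touch
- tin: bystander: aluminium tin 60 mm in diameter, 70 mm high, standing to the right of the press; origin at its underside
- rasp: bystander: rasp with wooden handle, about 260 mm long, 28 mm thick, lying to the left of the press; origin at its underside near the middle, x along its length
- offcut: bystander: wooden offcut 80 x 40 x 20 mm lying to the right of the press towards the mouth; origin at its underside
There are look-alikes about, which are no part of the job. Several things have the shape of the block; the one meant has the colours described above.

How it is judged:
On the way, in this order (a step that is already met when the one before it is completed fails the run):
1. the block is fully home against the end stop (x of block_nose in the frame of stop_face above -0.002 m and z of block_nose in the frame of stop_face between -0.007 and 0.003 m), for 0.2 s.
2. the tab is out with the foot pressing on the block (all of step 1 and value of joint tab above 0.011 m and contact force between spindle and block above 12 N), for 0.2 s.
At the end, for the whole second after the job is handed in: The block lies in the channel with its nose within 2 mm of the end stop, the tab stands out more than 11 mm with the foot pressing on the block with more than 12 N, block and handle at rest (all of step 2 and linear speed of block below 0.01 m/s and velocity of joint handle between -0.05 and 0.05 rad/s); the robot touches nothing.
It fails at once if the press is overtightened (foot on block over 26 N) (contact force between spindle and block above 26 N).
It fails at once if the block is pushed or squeezed too hard (over 45 N from the fingers) (contact force between the fingers and block above 45 N).
It fails at once if the robot touches the tab (contact force between the arm and tab above 1 N).
It fails at once if the tin, rasp or offcut is moved over 15 mm (distance of any of tin, rasp, offcut from where it was at the start of the episode above 0.015 m).
It also fails if it takes over 72 s, if anything falls off the work surface, if the arm or the gripper's body presses on something with over 40 N, if the wrist force passes 120 N, or if a joint passes its speed limit or range.

## Working session

There is one attempt and no reset: what is moved stays moved. The work goes in short steps, each a Python script; the robot and the scene stay as the last script left them, time stands still between calls to the robot, and variables do not carry over. Pictures are saved under pics/ and viewed, at most 10 in all, crops included, and the job is handed in when it is done.

```bash
mkdir -p pics; cat > h.py <<'E'
import numpy as np, cv2
from cell import env, kin, camera, calibration, job
def snap(n,tag):
    p,d=camera(n); cv2.imwrite(f'pics/{tag}.png',p); np.save(f'pics/{tag}.npy',d); return p,d
def cam(n):
    c=calibration(n);R=cv2.Rodrigues(np.array(c['rvec'],float))[0];t=np.array(c['tvec'],float).ravel();return c,R,t
def ray(n,u,v,z):
    c,R,t=cam(n);o=-R.T@t;d=R.T@np.array([(u-c['cx'])/c['fx'],(v-c['cy'])/c['fy'],1]);return o+d*(z-o[2])/d[2]
def pts(n,d):
    c,R,t=cam(n);v,u=np.mgrid[:400,:640];P=np.stack([(u-c['cx'])/c['fx']*d,(v-c['cy'])/c['fy']*d,d],-1)
    return (P-t)@R
def proj(n,P):
    c,R,t=cam(n);p=R@np.asarray(P,float)+t;return p[0]/p[2]*c['fx']+c['cx'],p[1]/p[2]*c['fy']+c['cy']
E
python3 - <<'E'
from h import *
for n in('top','scene'):
    snap(n,n+'0');c,R,t=cam(n);print(n,c['fx'],-R.T@t,R[2])
s=env.get_state();print(s['time'],s['orientation'],s['opening'],env.nose_length)
E
```

```text
top 477.4838401084566 [ 0.24398812 -0.02739272  1.38133082] [ 0.20221576 -0.00175997 -0.97933942]
scene 364.46274240832173 [1.23918065 0.06641135 0.90867536] [-0.66561501 -0.09465647 -0.74026807]
0.1 [-9.44495880e-05  1.82338676e-01  9.83235455e-01 -7.98633350e-04] 0.08550435709949994 0.0726
```

View pics/top0.png

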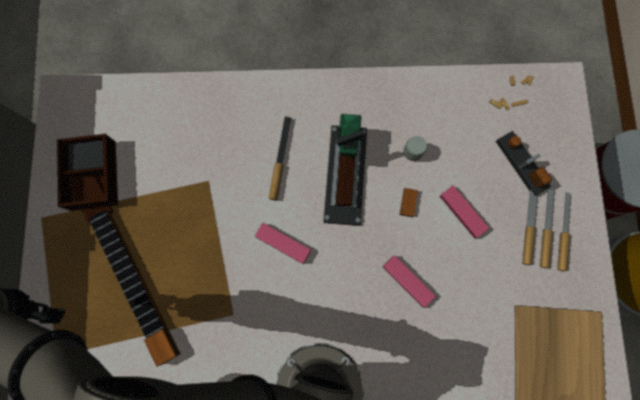

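View pics/scene0.png

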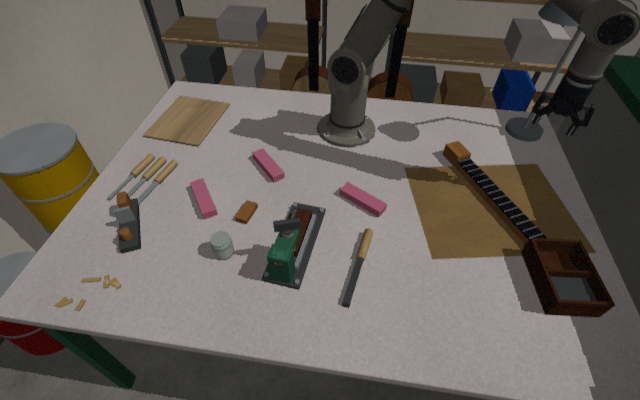

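The top view shows the green press at (345,170) with the dark brown block in its channel at (345,180). Things that could be mistaken for the block are the pink blocks at (283,243), (465,212) and (410,281) and the orange offcut at (410,203). I choose the dark wooden one at (345,180) and will check it in a close crop.

```bash
python3 - <<'E'
from h import *
a=cv2.imread('pics/top0.png')[100:235,305:390];b=cv2.imread('pics/scene0.png')[190:295,255:340]
a=cv2.resize(a,None,fx=4.4,fy=4.4,interpolation=cv2.INTER_CUBIC);b=cv2.resize(b,(425,525),interpolation=cv2.INTER_CUBIC)
o=np.zeros((594,800,3),np.uint8);o[:a.shape[0],:374]=a;o[:525,375:800]=b;cv2.imwrite('pics/c1.png',np.clip(o*1.6,0,255).astype(np.uint8))
d=np.load('pics/top0.npy');P=pts('top',d)
np.set_printoptions(precision=3,suppress=True,linewidth=200)
print(P[120:230:5,322:372:4,2])
print(ray('top',345,180,.05),ray('top',350,130,.16))
hsv=cv2.cvtColor(cv2.imread('pics/top0.png'),cv2.COLOR_BGR2HSV);print(hsv[190,345],hsv[217,345],hsv[125,350],hsv[137,350],hsv[170,329])
E
```

```text
[[ 0.002  0.007  0.005 -0.006 -0.002  0.125  0.126  0.126  0.124  0.122  0.002 -0.004  0.   ]
 [-0.003 -0.001 -0.003  0.009  0.001  0.126  0.123  0.127  0.128  0.125 -0.005  0.004 -0.001]
 [-0.004  0.001  0.004  0.019  0.015  0.123  0.126  0.127  0.127  0.115  0.023  0.017  0.002]
 [ 0.001 -0.002  0.014  0.015  0.055  0.123  0.177  0.182  0.182  0.176  0.022  0.013 -0.003]
 [ 0.003 -0.003  0.015  0.009  0.183  0.18   0.173  0.163  0.149  0.031  0.014  0.001 -0.001]
 [ 0.004 -0.003  0.01   0.018  0.16   0.126  0.144  0.144  0.123  0.033  0.01   0.004  0.006]
 [ 0.002  0.003  0.015  0.017  0.035  0.12   0.122  0.128  0.127  0.027  0.014  0.002 -0.001]
 [ 0.001  0.004  0.013  0.011  0.031  0.048  0.098  0.101  0.106  0.036  0.01  -0.004 -0.001]
 [ 0.003 -0.002  0.013  0.036  0.014  0.052  0.053  0.052  0.05   0.034  0.014 -0.002 -0.001]
 [-0.002  0.003  0.012  0.037  0.023  0.055  0.045  0.05   0.017  0.032  0.016 -0.001  0.001]
 [-0.002 -0.001  0.018  0.03   0.047  0.052  0.054  0.054  0.029  0.02   0.012  0.    -0.001]
 [-0.    -0.004  0.018  0.033  0.048  0.049  0.049  0.049  0.035  
[... 378 characters left out ...]
014  0.018 -0.001 -0.001]
 [ 0.003  0.014  0.013  0.034  0.05   0.052  0.048  0.049  0.031  0.016 -0.008 -0.004  0.003]
 [-0.004  0.018  0.014  0.029  0.024  0.028  0.034  0.038  0.039  0.012  0.001  0.003  0.003]
 [ 0.002  0.015  0.015  0.015  0.01   0.007  0.015  0.013  0.017  0.013 -0.    -0.003  0.   ]
 [-0.001  0.021  0.016  0.014  0.013  0.012  0.014  0.012  0.012  0.013  0.002  0.003 -0.004]
 [-0.003  0.013  0.011  0.015  0.017  0.014  0.017  0.007  0.009  0.027  0.001 -0.001 -0.004]
 [ 0.001  0.    -0.001  0.004  0.002  0.003 -0.007  0.001  0.007  0.008 -0.    -0.007 -0.001]]
[ 0.572 -0.089  0.05 ] [ 0.683 -0.102  0.16 ]
[  9 191  40] [99 42 43] [ 73 141  65] [90  7 38] [120  12  44]
```

View pics/c1.png

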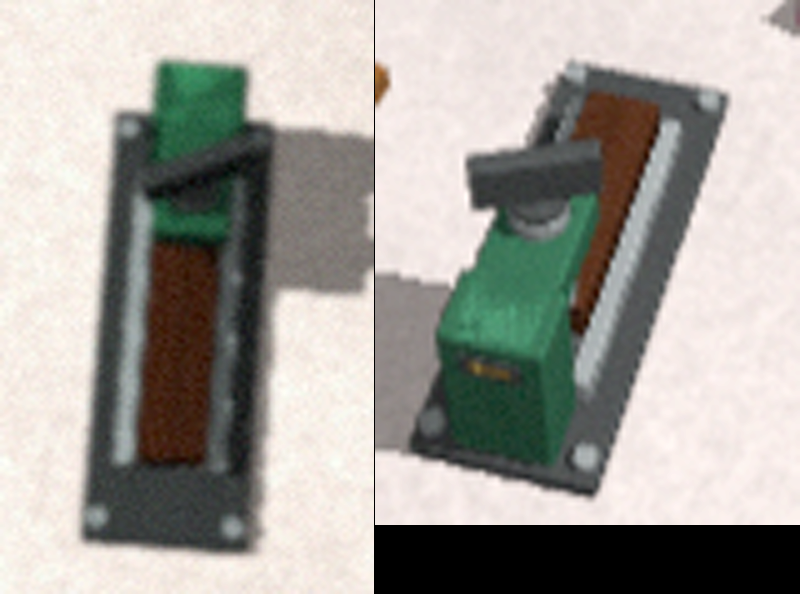

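The crop shows the dark brown block lying between the grey rails of the green press. The handle bar runs across at about top px (351,137), and the brass tab slot is at scene px (278,264). Next I measure the axis, handle and tail.

```bash
python3 - <<'E'
from h import *
np.set_printoptions(precision=4,suppress=True)
im=cv2.imread('pics/top0.png');d=np.load('pics/top0.npy');P=pts('top',d)
H,S,V=[x.astype(int) for x in cv2.split(cv2.cvtColor(im,cv2.COLOR_BGR2HSV))]
roi=np.zeros(H.shape,bool);roi[105:235,318:375]=1
br=(roi&(S>120)&(H<18)).astype(np.uint8);br=cv2.morphologyEx(br,cv2.MORPH_OPEN,np.ones((3,3)))
n,l,st,c=cv2.connectedComponentsWithStats(br);k=1+st[1:,4].argmax();print('block px',st[k],c[k])
rows=range(162,198);L=[];
for v in rows:
    u=np.where(l[v]==k)[0];L.append((ray('top',u.min()-.5,v,.05)[:2]+ray('top',u.max()+.5,v,.05)[:2])/2)
    
L=np.array(L);f=np.polyfit(L[:,0],L[:,1],1);print('block axis yaw',np.arctan(f[0]),'y at .55',np.polyval(f,.55), 'width',ray('top',u.min()-.5,v,.05)-ray('top',u.max()+.5,v,.05))
vb=st[k][1]+st[k][3]-.5;uc=np.where(l[int(vb)]==k)[0].mean();print('tail low edge z.02',ray('top',uc,vb,.02),'z.05',ray('top',uc,vb,.05))
# base edges
E=[];W=[]
for v in range(165,215):
    row=np.where((V[v]<110)&roi[v])[0];
    a,b=row.min()-.5,row.max()+.5
    E.append(ray('top',a,v,.014)[:2]);W.append(ray('top',b,v,.014)[:2])
E,W=np.array(E),np.array(W)
for X in(E,W):
    f=np.polyfit(X[:,0],X[:,1],1);r=X[:,1]-np.polyval(f,X[:,0]);m=abs(r)<.004;f=np.polyfit(X[m,0],X[m,1],1);print('edge yaw',np.arctan(f[0]),np.polyval(f,.55))
# front edge
f=[]
for u in range(330,360):
    col=np.where((V[190:235,u]<110))[0].max()+190.5;f.append(ray('top',u,col,.0)[:2])
f=np.array(f);print('front edge bottom',np.median(f,0),np.arctan(np.polyfit(f[:,1],f[:,0],1)[0]))
# bar in two views
for n,r in(('top',(120,150,325,380)),('scene',(215,236,268,306))):
    Q=pts(n,np.load(f'pics/{n}0.npy'));m=np.zeros((400,640),bool);m[r[0]:r[1],r[2]:r[3]]=1
    m&=(Q[...,2]>.150)&(Q[...,2]<.195);q=Q[m];t=q[q[:,2]>.174]
    for X in(q,t):
        w,ev=np.linalg.eigh(np.cov(X[:,:2].T));e=ev[:,1];print(n,len(X),X.mean(0),'bar dir',np.arctan2(e[1],e[0]),np.ptp((X[:,:2]-X[:,:2].mean(0))@e))
# green arm top
g=roi&(H>60)&(H<90)&(S>90)&(P[...,2]>.115);q=P[g];print('arm top',q.mean(0),cv2.minAreaRect(q[:,:2].astype(np.float32)*1000))
# tab scene
s=cv2.cvtColor(cv2.imread('pics/scene0.png'),cv2.COLOR_BGR2HSV);print(s[258:270,270:288,0]);print(s[258:270,270:288,1])
E
```

```text
block px [337 156  17  49 680] [345.1368 180.2971]
block axis yaw -0.10927435645016847 y at .55 -0.08718087809375535 width [0.0011 0.0427 0.    ]
tail low edge z.02 [ 0.5062 -0.0893  0.02  ] z.05 [ 0.5004 -0.0879  0.05  ]
edge yaw -0.11156086508456135 -0.031689831378202235
edge yaw -0.10700344023034979 -0.14995663907916748
front edge bottom [ 0.4507 -0.0853] 0.108420795671681
top 205 [ 0.6575 -0.0973  0.1728] bar dir 1.9060517474759444 0.07002747729270276
top 133 [ 0.6597 -0.0978  0.1781] bar dir 1.9024850458327716 0.0697199476089237
scene 294 [ 0.6641 -0.0987  0.1704] bar dir 1.9005708937880008 0.06965582197092021
scene 143 [ 0.6622 -0.1     0.1794] bar dir 1.894979440663727 0.06815887825442898
arm top [ 0.6899 -0.1008  0.1308] ((490.61590576171875, -82.78652954101562), (60.53175354003906, 501.9072570800781), 84.218017578125)
[[ 74  73  77  77  75  75  75  76  76  76  76  75  75  75  76  75  75  77]
 [ 75  74  73  73  75  76  72  75  75  76  76  75  75  75  75  75  73  74]
 [ 74  74  76  73  75  80  72  77  75  74  75  74  76  74  75  74  75  74]
 [ 76  82  80  80  65  85  69  75  7
[... 840 characters left out ...]
143 127 134 131 126 119]
 [103  74  38  23  42  36  54  83 107 131 127 127 128 123 121 121 121 124]
 [124  99  26  62  92  69  19  24  54  43  60  74 118 115 153 130 128 125]
 [131 108  34  67 134 131 145  99 102  39   7  37  39  49 143 125 115 166]
 [150 128  73  46 106 122 130 125 132 132 137 115  15  27 108 146 183 137]
 [124 121 115  92 101  67  55  50  85  87 141 128  30  26 115 136 137 149]
 [136 124 144 144 115 163 118 117  87 104 106  66  49  32  93 153 110 159]
 [121 115 124 118 140 149 131 131 117 137 137  96 109  83 121 115 118 140]
 [137 106 121 181 118 163 102 134 145 124 174 118 124 154 181 104 131 147]
 [115 118 152 144 124 121 154 118 131 148 124 124 124 140 193 121 115 112]]
```

```bash
cat >> h.py <<'E'
from scipy.spatial.transform import Rotation as Ro
YAW=-.108;U=np.array([np.cos(YAW),np.sin(YAW),0]);F=np.array([.6600,-.0990,0])-.030*U   # press origin
def PW(x,z): return F+U*x+np.array([0,0,z])
def down(a):
    x=np.array([np.cos(a),np.sin(a),0]);z=np.array([0,0,-1.]);q=Ro.from_matrix(np.stack([x,np.cross(z,x),z],1)).as_quat();return q[[3,0,1,2]]
E
python3 - <<'E'
from h import *
np.set_printoptions(precision=3,suppress=True)
for a in(YAW,YAW+np.pi,YAW+np.pi/2,YAW-np.pi/2):
    print(a,kin.inverse_kinematics(PW(-.17,.111),down(a)))
for a in(1.90,1.90-np.pi): print('bar',a,kin.inverse_kinematics(PW(.03,.222),down(a)),kin.inverse_kinematics(PW(.03,.222),down(a-1)))
print(env.get_state()['time'])
E
```

```text
-0.108 [-0.594  0.592  0.803  2.225 -0.759  0.622 -0.906]
3.033592653589793 [-0.262  0.467  0.36   2.206 -0.326  0.518  1.811]
1.4627963267948965 [-0.515  0.546  0.691  2.221 -0.647  0.581  0.556]
-1.6787963267948967 [-0.836  0.948  1.261  2.236 -1.194  0.983 -2.066]
bar 1.9 [-0.363  0.615  0.613  1.679 -0.412  0.979  0.727] [-0.426  0.646  0.717  1.684 -0.49   0.999 -0.208]
bar -1.2415926535897932 [-0.669  0.95   1.264  1.698 -0.958  1.248 -1.985] [-0.092  0.549  0.209  1.659 -0.134  0.947  2.636]
0.1
```

```bash
python3 - <<'E'
from h import *
np.set_printoptions(precision=4,suppress=True)
q=down(YAW)
env.reach(PW(-.170,.22),q); env.grip(0.0,20)
env.movel(PW(-.170,.111),velocity=.12)
f0=env.get_state()['force']
hit=env.movel(PW(-.088,.111),velocity=.03,stop_force=7)
s=env.get_state();print(hit,s['time'],(np.array(s['tcp_pos'])-F)@U,(np.array(s['force'])-f0)@U,np.array(s['tcp_pos'])[2],s['opening'])
snap('top','t1');snap('scene','s1')
E
```

```text
True 6.625 -0.09995137541089914 0.5509044736983951 0.11046109917880001 -6.848632956473272e-05
```

```bash
python3 - <<'E'
from h import *
np.set_printoptions(precision=4,suppress=True)
P=lambda:(np.array(env.get_state()['tcp_pos'])-F)@U
hit=env.movel(PW(-.088,.111),velocity=.01,stop_force=8);s=env.get_state();print(hit,s['time'],P(),np.array(s['force'])@U)
env.movel(PW(-.125,.111),velocity=.1);env.movel(PW(-.125,.26),velocity=.2)
env.grip(.05)
a=1.90
j=kin.inverse_kinematics(PW(.03,.26),down(a));print(j)
env.reach(PW(.03,.26),down(a))
s=env.get_state();print(s['time'],s['qpos'],np.array(s['force']),np.array(s['torque']))
p,_=snap('top','t2');r,_=snap('scene','s2')
o=np.zeros((594,800,3),np.uint8);o[:,:374]=cv2.resize(cv2.imread('pics/t1.png')[100:235,305:390],(374,594),interpolation=cv2.INTER_CUBIC)
o[:525,375:800]=cv2.resize(r[190:295,255:340],(425,525),interpolation=cv2.INTER_CUBIC);cv2.imwrite('pics/c2.png',np.clip(o*1.6,0,255).astype(np.uint8))
E
```

```text
True 7.2583 -0.0996595350009342 -0.7919576544170146
[-0.2236  0.5287  0.399   1.6383 -0.2318  1.0216  0.5773]
10.625 [-0.2241  0.5286  0.3994  1.6389 -0.232   1.0217  0.5765] [-1.0087 -0.9066 -0.5774] [-0.0225  0.0488  0.0089]
```

View pics/c2.png

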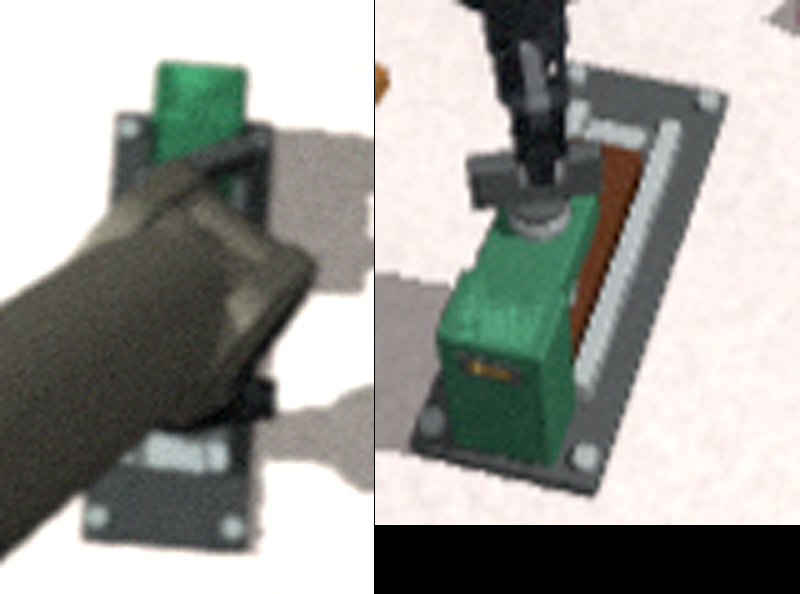

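The picture shows the block moved up to the stop: the empty bed is visible at its tail (crop 610,135), and the nose reaches the pillar at crop (572,355). The fingers stand above the bar, and the brass tab is still in at crop (490,368). Next I grip the bar and turn it in small steps.

```bash
cat >> h.py <<'E'
def tab(tag=None):
    p,d=camera('scene')
    if tag: cv2.imwrite(f'pics/{tag}.png',p)
    h=cv2.cvtColor(p,cv2.COLOR_BGR2HSV)[250:290,262:300].astype(int);m=(h[...,0]>10)&(h[...,0]<32)&(h[...,1]>75)
    v,u=np.nonzero(m);return m.sum(),(v.mean()+250).round(2),np.percentile(v,95)+250
def step(da):
    j=np.array(env.get_state()['qpos'],float);step.j=getattr(step,'j',j);step.j[6]-=da;env.goto_joints(step.j)
    T=[];
    for _ in range(2): env.dwell(.05);s=env.get_state();T.append(s['torque'][2])
    return round(float(s['time']),2),round(float(s['qpos'][6]),3),round(float(np.mean(T)),3),round(float(s['joint_torque'][6]),3),tab()
E
python3 - <<'E'
from h import *
np.set_printoptions(precision=4,suppress=True)
print(env.movel(PW(.03,.222),velocity=.08,stop_force=12))
env.grip(0.0,60);s=env.get_state();print(s['time'],s['opening'],s['gripper_force'],s['force'],s['torque'],s['tcp_pos'])
for k in range(4): print(step(.2))
s=env.get_state();print(s['tcp_pos'],s['force'],s['torque'])
p,_=snap('top','t3');r,_=snap('scene','s3')
o=np.zeros((594,800,3),np.uint8);o[:,:374]=cv2.resize(p[100:235,305:390],(374,594),interpolation=cv2.INTER_CUBIC)
o[:525,375:800]=cv2.resize(r[190:295,255:340],(425,525),interpolation=cv2.INTER_CUBIC);cv2.imwrite('pics/c3.png',np.clip(o*1.6,0,255).astype(np.uint8))
E
```

```text
False
11.7667 0.012988169951177016 61.578776836395264 [1.1776 0.2648 2.3707] [ 0.0009 -0.2595  0.093 ] [ 0.6607 -0.0989  0.2228]
(12.18, 0.395, -0.106, 0.088, (np.int64(38), np.float64(259.11), np.float64(265.0)))
(12.63, 0.196, -0.077, 0.079, (np.int64(44), np.float64(258.16), np.float64(265.0)))
(13.09, -0.003, -0.158, 0.146, (np.int64(41), np.float64(258.34), np.float64(265.0)))
(13.55, -0.203, -0.206, 0.14, (np.int64(42), np.float64(258.71), np.float64(265.0)))
[ 0.6611 -0.0989  0.2228] [ 5.4251 -0.0282 -2.2718] [-0.049  -0.9651 -0.1181]
```

View pics/c3.png

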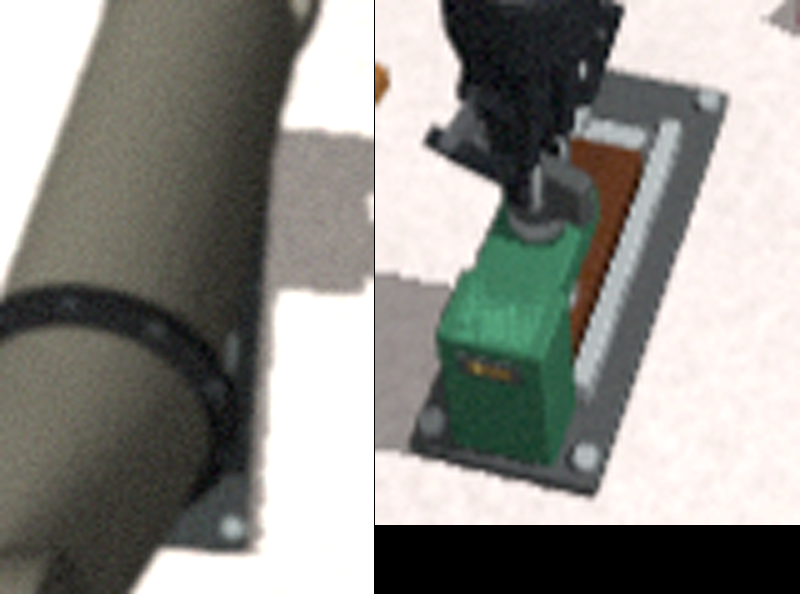

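The bar turned with the fingers (crop 510,190). The tab is still in at crop (490,368), and the collar and pillar are clear. I continue in small steps, stopping on the first tab motion.

```bash
cat >> h.py <<'E'
def tab(tag=None):
    p,d=camera('scene')
    if tag: cv2.imwrite(f'pics/{tag}.png',p)
    h=cv2.cvtColor(p,cv2.COLOR_BGR2HSV)[258:285,268:288].astype(int);m=((h[...,0]>12)&(h[...,0]<32)&(h[...,1]>75)).astype(np.uint8)
    v,u=np.nonzero(m);return len(v),round(v.mean()+258,2),round(u.mean()+268,2)
E
python3 - <<'E'
from h import *
for x in(0,.011,.014,.0187): print(x,[np.round(proj('scene',PW(.115+x,.105)+s*.012*np.array([-U[1],U[0],0])),1) for s in(-1,1)])
t0=tab();print(t0)
for k in range(9):
    r=step(.12);print(*r)
    if r[4][0]>t0[0]+10: break
E
```

```text
0 [array([273.5, 262.2]), array([282.3, 264.3])]
0.011 [array([272. , 265.8]), array([280.9, 267.9])]
0.014 [array([271.6, 266.7]), array([280.5, 268.8])]
0.0187 [array([271. , 268.3]), array([279.9, 270.4])]
(17, np.float64(263.88), np.float64(277.29))
14.1 -0.319 -0.071 0.065 (18, np.float64(263.83), np.float64(277.33))
14.5 -0.441 -0.148 0.139 (19, np.float64(263.79), np.float64(277.11))
14.9 -0.561 -0.129 0.139 (19, np.float64(263.79), np.float64(277.11))
15.3 -0.681 -0.14 0.139 (19, np.float64(263.79), np.float64(277.11))
15.7 -0.801 -0.088 0.14 (19, np.float64(263.79), np.float64(277.11))
16.1 -0.921 -0.141 0.14 (19, np.float64(263.79), np.float64(277.11))
16.5 -1.041 -0.117 0.1 (21, np.float64(263.76), np.float64(276.9))
16.9 -1.161 -0.111 0.099 (26, np.float64(264.04), np.float64(277.19))
17.3 -1.281 -0.127 0.097 (31, np.float64(264.29), np.float64(277.26))
```

```bash
python3 - <<'E'
from h import *
for k in range(4): print(*step(.12))
p,_=snap('scene','s4')
h=cv2.cvtColor(p,cv2.COLOR_BGR2HSV);print(h[259:273,268:286,0]);print(h[259:273,268:286,2])
cv2.imwrite('pics/c4.png',np.clip(cv2.resize(p[235:295,250:310],None,fx=9,fy=9,interpolation=cv2.INTER_CUBIC)*1.6,0,255).astype(np.uint8))
E
```

```text
17.7 -1.397 -0.034 0.029 (37, np.float64(264.59), np.float64(277.22))
18.1 -1.517 -0.031 0.109 (44, np.float64(264.82), np.float64(276.86))
18.5 -1.637 -0.098 0.094 (50, np.float64(265.1), np.float64(276.76))
18.9 -1.756 -0.077 0.092 (56, np.float64(265.39), np.float64(276.68))
[[ 75  77  74  74  74  74  73  77  75  75  75  75  75  75  76  75  75  75]
 [ 73  75  78  71  80  77  76  74  73  76  73  76  75  73  75  76  75  75]
 [ 72  76  75  75  75  66  80  77  77  77  77  78  76  76  78  74  75  76]
 [ 69  74  75  78  72  22  20  23  75  70  72  79  74  75  76  76  77  75]
 [ 70  75  77  75  60  20  21  20  21  20  19  13  30  84  81  75  77  71]
 [ 75  74  76  79  26  21  22  21  21  21  21  21  20  23  23  75  75  75]
 [ 77  74  76  77  22  21  21  21  21  21  21  21  21  22  19  30  76  78]
 [ 77  74  72  76  21  21  21  21  21  21  21  21  21  21  20  60  77  75]
 [ 90  74  77  72  30  24  22  22  21  21  21  21  22  23  63  75  74  75]
 [ 75  71  77  69  76  68  36  39  30  23  21  22  22  33  77  75  74  75]
 [120  64  77  73  76  77  77  71  76  69  55  36  26  64  76  74  76  
[... 580 characters left out ...]
 45  39  39  46  43  44]
 [ 40  41  42  39  61 123 126 124 126 118 109 106 105  96  45  40  42  45]
 [ 35  42  40  41 114 128 126 125 125 127 129 131 129 126  58  31  36  40]
 [ 34  43  43  41 107 110 113 125 128 129 131 132 129 115  52  34  33  41]
 [ 33  42  39  43  52  61  80  98 101 109 115 123 132  84  44  40  40  43]
 [ 35  38  41  41  41  41  41  44  48  63  77  91 111  54  42  41  44  45]
 [ 30  37  42  45  40  41  40  43  42  41  42  46  60  45  41  40  44  43]
 [ 29  32  42  44  43  39  42  42  45  41  42  42  39  43  41  41  44  42]
 [ 36  34  43  42  41  41  43  42  40  40  38  41  40  40  39  40  40  43]
 [ 45  32  43  40  42  43  43  41  44  40  42  44  43  41  41  44  41  42]]
```

View pics/c4.png

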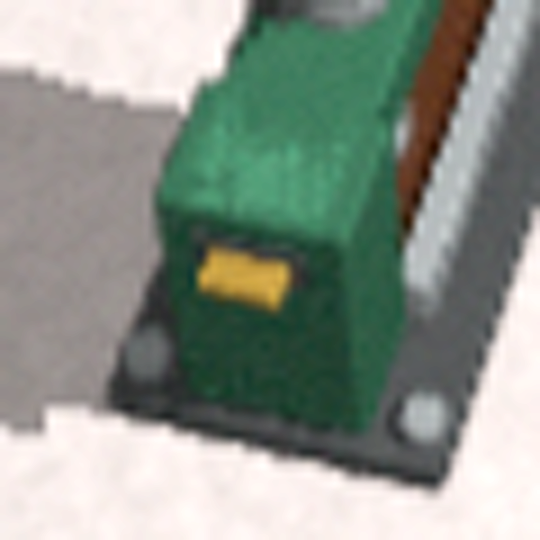

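The tab is now partly out as a brass strip about 3.5 px deep, at crop (245,275), i.e. scene (277,265). The area trend gives first contact at q7 ≈ -1.03 and about 11 mm of tab now. I add 0.2 rad for about 14 mm, then release.

```bash
python3 - <<'E'
from h import *
print(*step(.1));print(*step(.1))
env.grip(.045);print(tab())
env.movel(PW(.03,.30),velocity=.12);env.dwell(.3)
s=env.get_state();print(s['time'],s['force'],s['torque'],s['tcp_pos'],tab())
p,_=snap('scene','s5')
cv2.imwrite('pics/c5.png',np.clip(cv2.resize(p[190:295,250:335],None,fx=5.5,fy=5.5,interpolation=cv2.INTER_CUBIC)*1.6,0,255).astype(np.uint8))
E
```

```text
19.35 -1.852 -0.028 0.014 (61, np.float64(265.64), np.float64(276.74))
19.75 -1.953 -0.057 0.028 (64, np.float64(265.78), np.float64(276.53))
(64, np.float64(265.77), np.float64(276.61))
21.35 [-0.30651101  0.76895634  0.57168032] [-0.00043432  0.04425667 -0.02464952] [ 0.65980326 -0.09896203  0.29932339] (64, np.float64(265.78), np.float64(276.53))
```

View pics/c5.png

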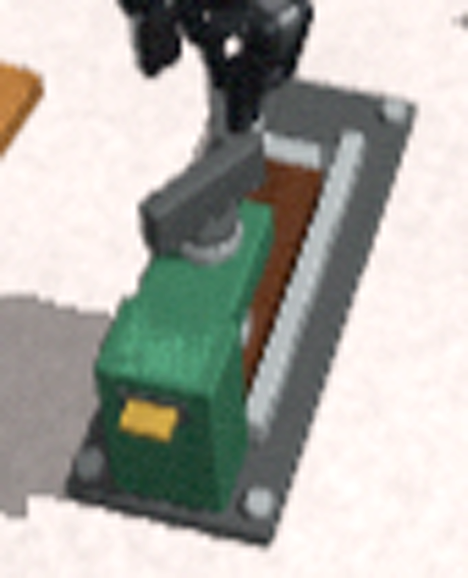

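The released bar is clear of the fingers, and the tab stands out at crop (150,420), about 14 mm by area (45 px more than at the start, at 3.1 px/mm). The block is still against the pillar. I hand it in.

```bash
python3 - <<'E'
from h import *
print(job.job_done())
E
```

```text
the job is handed in; nothing more can be done
None
```

The job is handed in: the block is home against the end stop, the press is screwed down with the tab out about 14 mm (estimated from the camera), and the gripper has let go and moved clear; no verdict was returned.

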